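Load the measuring pallet in lathe order

ROBOT

A 6-joint arm with a two-finger parallel gripper is mounted at the origin on the work surface. World frame = base frame: x ahead of the robot, y to its left, z up, the work surface at z = 0. Lengths are in mm, angles in rad, forces in N, time in s.
With the tool pointing down it reaches from about 350 to 775 mm from the base axis. Payload 7.3 kg.
Tool frame: the origin (TCP) lies at the very end of the fingers, on their centre line; the grasp point (between the pads) lies 19 mm behind it; z points along the fingers, x is the direction in which the jaws open and shut, and the axes are right-handed (so a half turn about z gives the same grasp; the last joint's range is limited). The gripper opens to 92 mm and grips with 3 to 60 N. Pads are 19 mm wide; open, the fingers measure 130 mm over their backs; the gripper's body (75 mm by 190 mm) begins 47 mm behind the grasp point.
Start: joints at [-1.479, 0.342, 1.524, -0, 1.275, -0.146], TCP at [123.693, -510.24, 226.741] pointing down, gripper open.
Joint ranges: [-2.53, 2.53], [-0.77, 2.02], [0.04, 2.7], [-1, 4.14], [0.28, 2.66], [-3.11, 3.11]. Speed limits (rad/s): [2.57, 2.57, 3.14, 3.14, 3.14, 3.14].

INTERFACE

Orientations are given as [roll, pitch, yaw] about the fixed x, y, z axes, in that order (R = Rz(yaw) Ry(pitch) Rx(roll)).
In Python, from plant import bot, capture, camera_params gives the robot as it stands.
- The arm moves only by the shell command python3 -m jog 'ROWS' [OPENING]. ROWS is a JSON object of lists of equal length, an entry for each row: "xyz": the shift along the world's x, y, z as a fraction of full scale, a list of three; "angular": the turn, a rotation vector about the world's x, y, z as a fraction of full scale, a list of three. In form: {"xyz": [[x, y, z], ...], "angular": [[wx, wy, wz], ...]}. A call has 1 to 10 rows; each row shifts and turns the pose as measured when the row begins; what a row does not reach is not made up. Full scale, the value 1, is 2 cm for a shift and 6 degrees for a turn. A row lasts 1/10 s, in which the tool goes at most 50 mm and 8.59 degrees, less where a joint would pass 70% of its speed; a pose out of reach is approached as far as the arm can. A call with a number of a shift or a turn outside -1 to 1 is refused whole. A call with a gripper value outside its range is refused whole. OPENING is the closure, from -1 (fully open) to 1 (shut), set as the call begins (- or left out, the last holds). The fingers move at their own pace and stop on an object; the grip force is fixed at half the most. Time passes only in rows, so rows that do not move let the fingers close. It gives the time, the measured TCP pose, the force and the opening at its end, in the units of the state.
- bot.get_obs(): the state, without advancing time (a new reading comes with each control period).
- capture(name): name is "side" or "top"; returns the picture (400x640x3 uint8, red, green, blue); there is no depth.
- camera_params(name): a dict with "fx", "fy", "cx", "cy" (pixels), "k1" (the pictures are not rectified: a ray, as slopes to the right and down, at radius r is drawn at 1 + k1 r^2 times it, then the intrinsics apply), "rvec" (rotation vector, rad) and "tvec" (3), from world to camera coordinates, as OpenCV has them. Camera axes: x right, y down, z forward; pixel columns grow to the right and rows downward; lengths in mm; the calibration is good to about 2 mm. A picture is of the moment at which its call begins. camera_params takes no time and is no camera call.
- bot.close_job(): hands the job in, once; it reports no verdict.
The state is a dict: "time": time; "joint_positions": joint angles; "dq": joint speeds; "tau": joint torques, N m; "tool_pos": TCP position; "tcp_rot": TCP orientation; "contact_force": force on the tool from outside, world axes, zero at the start; "moment": the same for the moment, N m; "grip_width": finger opening in mm.
Only numpy, scipy, OpenCV 4.12 (cv2) and the standard library are available. Lean on these libraries where they do the work, as an engineer would, in place of code of your own. Each camera call takes 0.05 s, during which the arm holds its last target.

TASK

The four steel sample parts in the black delivery rack stand in the order of the lathes they came from, which is a different order every time. Move all four onto the aluminium measuring pallet with the glass-floored bays, keeping the same order: the leftmost part in the rack, as seen from the robot, goes into the leftmost bay, and so on, one part standing upright near the middle of each bay. Set each part down, do not drop it.

Things in the scene. Friction and masses are not known exactly. Their poses are not given: they have to be found in the camera images.
- levelling_foot_mid (a point): Steel levelling foot: disc foot (8 mm thick, coned), a ball 32 mm across in the middle (ball centre at this point, the place to grip) and a threaded stem 14 mm thick on top; 76 mm high, standing upright on a round foot 40 mm across. This point is its centre, 38 mm above the underside; its z axis is the part's upright axis.
- stepped_shaft_mid (a point): Steel stepped shaft: 8 mm thick flange foot, a plain 28 mm thick cylinder up to 54 mm (grip here), then an 18 mm thick end; 80 mm high, standing upright on a round foot 40 mm across. This point is its centre, 40 mm above the underside; its z axis is the part's upright axis.
- hex_fitting_mid (a point): Steel hexagon fitting: 6 mm thick flange foot, a hexagon 32 mm across flats up to 50 mm (grip here; two flats face along its x axis, the others every 60 degrees), then a 20 mm thick spigot; 72 mm high, standing upright on a round foot 40 mm across. This point is its centre, 36 mm above the underside; its z axis is the part's upright axis.
- flanged_bush_mid (a point): Steel flanged bush: 8 mm thick flange foot and an open-topped tube 32 mm outside, 22 mm inside (grip the outside); 70 mm high, standing upright on a round foot 40 mm across. This point is its centre, 35 mm above the underside; its z axis is the part's upright axis.
- sleeve_foot: The grey plastic sleeve in the delivery rack in which the levelling foot stands at the start (one of four alike: 60 mm outside, 52 mm inside, 8 mm high, fixed on top of the rack). It stays there and marks that part's starting place. Origin: centre of its underside, on the rack's top face.
- sleeve_shaft: The grey plastic sleeve in the delivery rack in which the stepped shaft stands at the start (one of four alike: 60 mm outside, 52 mm inside, 8 mm high, fixed on top of the rack). It stays there and marks that part's starting place. Origin: centre of its underside, on the rack's top face.
- sleeve_hex: The grey plastic sleeve in the delivery rack in which the hexagon fitting stands at the start (one of four alike: 60 mm outside, 52 mm inside, 8 mm high, fixed on top of the rack). It stays there and marks that part's starting place. Origin: centre of its underside, on the rack's top face.
- sleeve_bush: The grey plastic sleeve in the delivery rack in which the flanged bush stands at the start (one of four alike: 60 mm outside, 52 mm inside, 8 mm high, fixed on top of the rack). It stays there and marks that part's starting place. Origin: centre of its underside, on the rack's top face.
- rack: Delivery rack, fixed: a black plastic bar 84 x 272 x 12 mm with a low wire handle at each end and four sleeves in a row, 64 mm apart. Origin: centre of its underside, on the table. Its y axis runs along the row towards the left as the robot sees it; the four places, left to right, are at y = +96, +32, -32 and -96 mm, x = 0. The parts stand on its top face, 12 mm above the table. It may stand nearer to the robot than the pallet or farther from it.
- pallet: Measuring pallet, fixed: an aluminium frame 82 x 262 mm with four glass-floored bays in a row, empty at the start. Each bay is 70 mm (x) by 58 mm (y) inside; its floor is 6 mm above the table, and the rim and the ribs between bays (6 mm thick) rise to 16 mm above the table. Origin: centre of its underside, on the table. Its y axis runs along the row towards the left as the robot sees it; the bay centres, left to right, are at y = +96, +32, -32 and -96 mm, x = 0.
Things that resemble listed ones, but are neither listed nor needed, are in the scene too. What is shaped like the part that bears levelling_foot_mid but green is not meant.

How it is judged:
By the outcome, as a careful person would: the job done as asked, in the order asked, and still so for the second after the job is handed in, with the robot touching nothing.
It also fails if it takes over 112 s, if anything falls off the work surface, if the arm or the gripper's body presses on something with over 40 N, if the wrist force passes 120 N, or if a joint passes its speed limit or range.

## Working session

There is one attempt and no reset: what is moved stays moved. The work goes in short steps, Python scripts to look and compute and a shell command to move; the robot and the scene stay as the last step left them, time stands still between calls to the robot, and variables do not carry over. Pictures are saved under pics/ and viewed, and the job is handed in when it is done.

```bash
mkdir -p pics; ls
python3 - <<'E'
from plant import bot,capture,camera_params
import cv2
for n in("side","top"):
    im=capture(n); cv2.imwrite(f"pics/{n}0.png",im[:,:,::-1]); print(n,camera_params(n))
o=bot.get_obs(); print(o)
E
```

```text
pics
side {'fx': 445.66993061535106, 'fy': 445.66993061535106, 'cx': 321.0446918502043, 'cy': 201.340740396375, 'k1': -0.020553164147010212, 'rvec': array([ 2.27840863, -0.27684945,  0.09778413]), 'tvec': array([-506.16928149,  109.8470517 ,  714.83052767])}
top {'fx': 448.6398948748337, 'fy': 448.6398948748337, 'cx': 319.11811226865996, 'cy': 204.2905228013936, 'k1': -0.02436430333219404, 'rvec': array([ 2.1408007 , -2.11830898,  0.21113328]), 'tvec': array([-36.46710103, 511.49016037, 759.04033114])}
{'time': 0.1, 'joint_positions': array([-1.47902102e+00,  3.42642521e-01,  1.52486784e+00,  2.74199831e-05,
        1.27542519e+00, -1.45991459e-01]), 'dq': array([ 0.00061315, -0.00172518, -0.00101473,  0.00081559, -0.00139208,
       -0.00056024]), 'tau': array([ 1.72275155e-03, -4.32004631e+01, -2.44693655e+01,  7.18314364e-02,
        5.25761582e-02, -4.81851896e-05]), 'tool_pos': array([ 123.65694968, -509.8742676 ,  226.13865831]), 'tcp_rot': array([-3.14137136e+00,  1.32479446e-03, -1.33303741e+00]), 'contact_force': array([-0.67780242, -0.74011562,  0.52676038]), 'moment': array([ 0.02007755,  0.01224069, -0.00435648]), 'grip_width': 92.13321496279012}
```

View pics/side0.png

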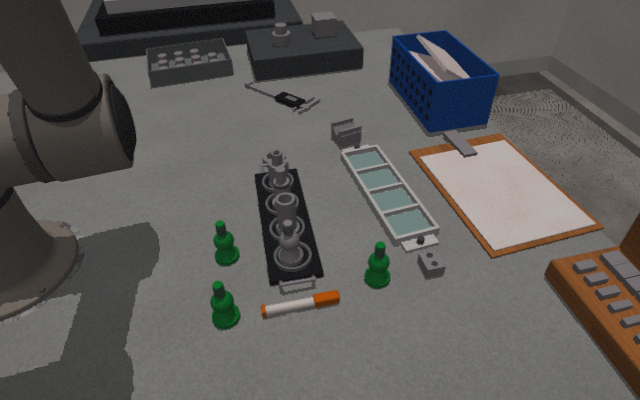

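View pics/top0.png

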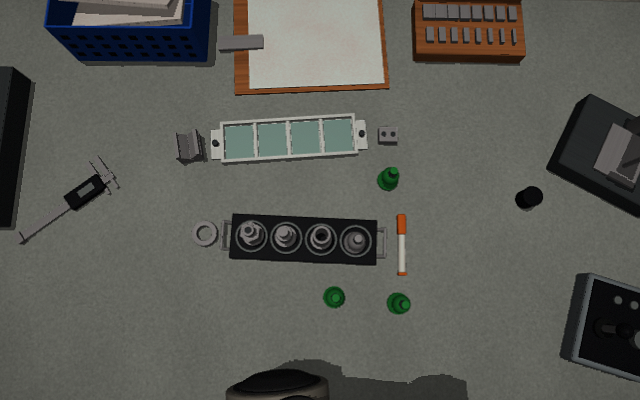

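```bash
cat > h.py <<'E'
import numpy as np,cv2
from plant import bot,capture,camera_params
def cam(n):
    p=camera_params(n);K=np.array([[p['fx'],0,p['cx']],[0,p['fy'],p['cy']],[0,0,1]]);D=np.array([p['k1'],0,0,0,0.])
    return K,D,p['rvec'],p['tvec']
def ray(n,px):
    K,D,r,t=cam(n);u=cv2.undistortPoints(np.array(px,float).reshape(-1,1,2),K,D).reshape(-1,2)
    R=cv2.Rodrigues(r)[0];return -R.T@t,np.c_[u,np.ones(len(u))]@R
def plane(n,px,z):
    c,d=ray(n,px);return c+d*((z-c[2])/d[:,2])[:,None]
def proj(n,P):
    K,D,r,t=cam(n);return cv2.projectPoints(np.array(P,float).reshape(-1,1,3),r,t,K,D)[0].reshape(-1,2)
E
python3 - <<'E'
from h import *
im=cv2.imread('pics/top0.png')
a=cv2.resize(im[90:280,180:420],None,fx=3.3,fy=3.1,interpolation=cv2.INTER_CUBIC)
cv2.imwrite('pics/topz.png',a[:590,:800]); print(a.shape)
b=cv2.imread('pics/side0.png')[140:310,190:450]
cv2.imwrite('pics/sidez.png',cv2.resize(b,None,fx=3,fy=3,interpolation=cv2.INTER_CUBIC))
hsv=cv2.cvtColor(im,cv2.COLOR_BGR2HSV)
# glass
m=cv2.inRange(hsv,(75,35,60),(100,255,255)); m[:,:200]=0;m[:,380:]=0;m[:100]=0;m[180:]=0
for c in cv2.findContours(m,0,2)[0]:
    if cv2.contourArea(c)>200:
        M=cv2.moments(c);p=[M['m10']/M['m00'],M['m01']/M['m00']];print('bay',p,plane('top',[p],6),cv2.contourArea(c))
# rack
m=(im.max(2)<40).astype(np.uint8)*255;m[:200]=0;m[280:]=0;m[:,:215]=0;m[:,400:]=0
cs=cv2.findContours(m,0,2)[0];c=max(cs,key=cv2.contourArea);r=cv2.minAreaRect(c);print(r,plane('top',[r[0]],12));bx=cv2.boxPoints(r);print(plane('top',bx,12))
E
```

```text
(589, 792, 3)
bay [238.89367088607594, 141.6869198312236] [[641.55222177 125.41658326   6.        ]] 790.0
bay [271.8925831202046, 139.50426257459506] [[646.80497326  61.50770063   6.        ]] 782.0
bay [304.71224886584577, 137.22359040829554] [[652.30457233  -2.22688778   6.        ]] 771.5
bay [337.55298651252406, 135.27745664739885] [[657.17655573 -66.23865909   6.        ]] 778.5
((302.8883361816406, 239.04946899414062), (146.40174865722656, 44.997467041015625), 2.683774948120117) [[452.71674927  -2.01898036  12.        ]]
[[ 416.11229484  133.5692693    12.        ]
 [ 499.77637176  133.46196657   12.        ]
 [ 489.93564212 -140.18721583   12.        ]
 [ 406.3720065  -135.13715724   12.        ]]
```

```bash
sleep 3; ls pics
```

```text
side0.png
sidez.png
top0.png
topz.png
```

View pics/topz.png

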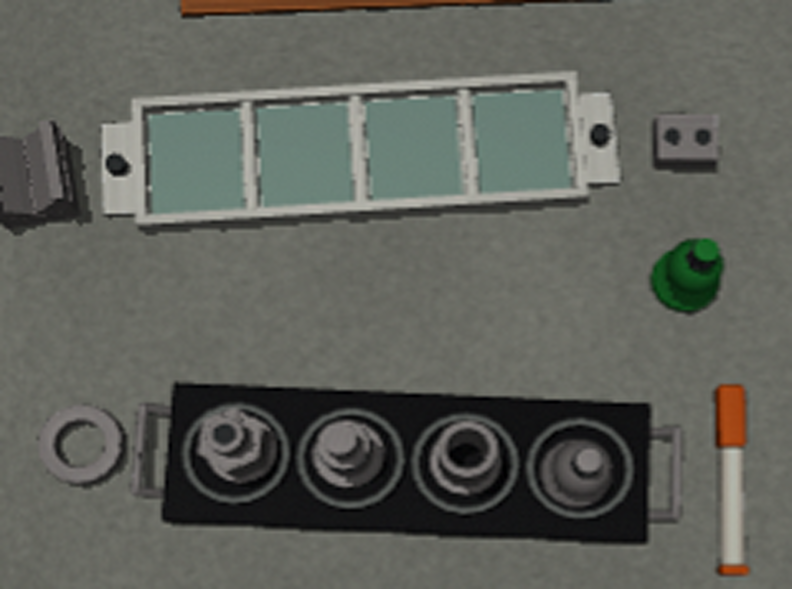

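View pics/sidez.png

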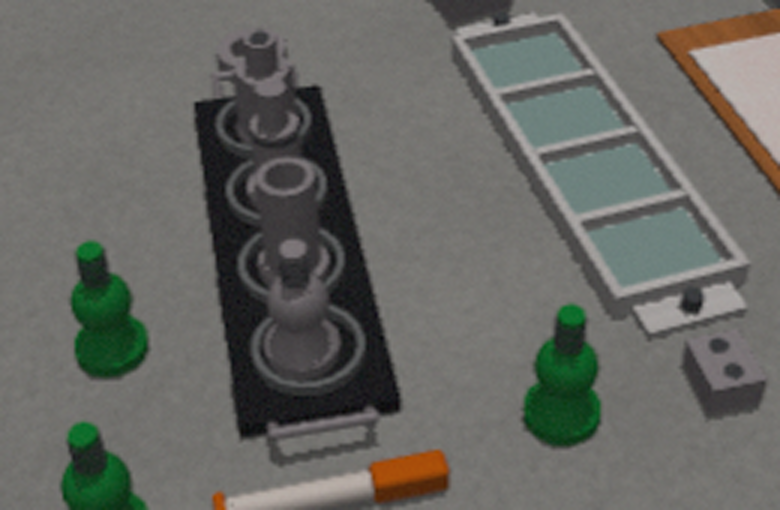

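Run:
```python
from h import *
im=cv2.imread('pics/top0.png')
a=cv2.resize(im[210:265,225:385],None,fx=5,fy=5,interpolation=cv2.INTER_CUBIC)
a=cv2.convertScaleAbs(a,alpha=1.6); cv2.imwrite('pics/topz2.png',a)
a=cv2.resize(im[215:255,230:275],None,fx=14,fy=14,interpolation=cv2.INTER_CUBIC)
cv2.imwrite('pics/tophex.png',cv2.convertScaleAbs(a,alpha=1.6))
t=lambda x,y:(180+x/3.3,90+y/3.1)
print('cam',ray('top',[[0,0]])[0],ray('side',[[0,0]])[0])
for n,p,z in[('hex',(225,433),84),('shaft',(343,440),92),('bush',(465,450),82),('foot',(588,460),88)]:print(n,plane('top',[t(*p)],z).round(1))
for p in [(237,452),(351,458),(466,463),(580,468)]:print('sleeve',plane('top',[t(*p)],20).round(1))
s=lambda x,y:(190+x/3,140+y/3)
for n,p,z in[('hex',(260,38),84),('shaft',(268,84),92),('bush',(286,173),82),('foot',(293,247),88)]:print(n,plane('side',[s(*p)],z).round(1))
for p in [(263,122),(277,188),(291,260),(308,342)]:print('sleeve',plane('side',[s(*p)],20).round(1))
print('pallet top outer', plane('top',[t(*p) for p in[(133,101),(575,74),(587,200),(140,224)]],16).round(1))
print('bay inner from side z16',plane('side',[s(*p) for p in[(455,40),(563,17),(747,264),(615,298)]],16).round(1))
# sanity: gripper
```

```text
cam [362.94007959 -22.09741189 840.76183365] [ 396.14366812 -570.3595733   544.99224851]
hex [[459.8  89.2  84. ]]
shaft [[455.7  28.   92. ]]
bush [[452.1 -34.2  82. ]]
foot [[446.6 -97.   88. ]]
sleeve [[456.8  91.6  20. ]]
sleeve [[453.9  28.1  20. ]]
sleeve [[451.7 -35.8  20. ]]
sleeve [[449.4 -99.3  20. ]]
hex [[461.4  89.1  84. ]]
shaft [[457.6  32.2  92. ]]
bush [[455.5 -34.2  82. ]]
foot [[448.5 -97.   88. ]]
sleeve [[457.8  89.6  20. ]]
sleeve [[455.9  25.5  20. ]]
sleeve [[453.3 -36.5  20. ]]
sleeve [[451.3 -99.1  20. ]]
pallet top outer [[ 676.4  161.3   16. ]
 [ 697.9  -98.2   16. ]
 [ 615.6 -104.7   16. ]
 [ 597.   153.2   16. ]]
bay inner from side z16 [[ 599.4  149.6   16. ]
 [ 679.1  156.8   16. ]
 [ 699.7  -99.4   16. ]
 [ 619.5 -105.7   16. ]]
```

View pics/tophex.png

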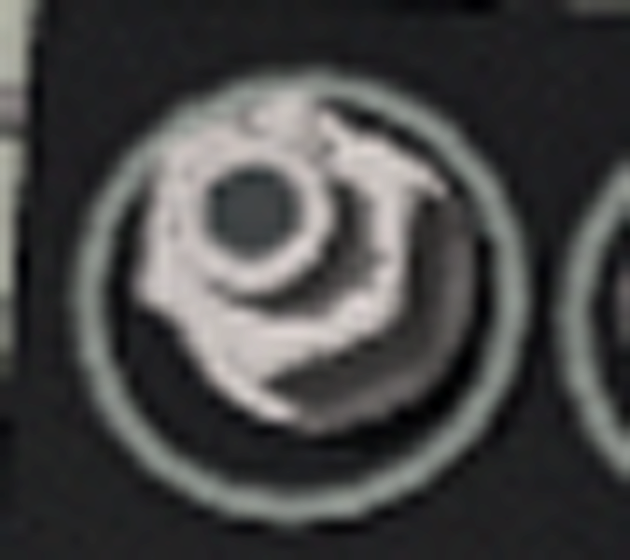

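View pics/topz2.png

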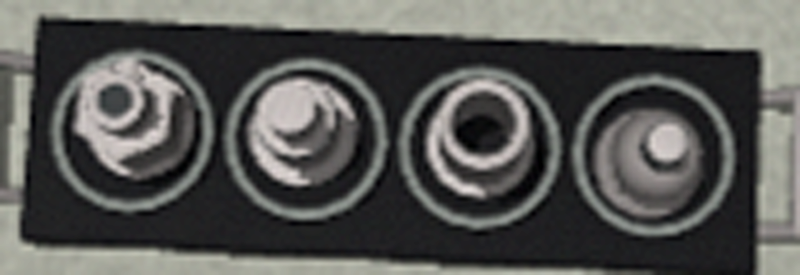

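Run:
```python
from h import *
V=np.array([(425,190),(395,325),(262,382),(145,295),(165,150),(300,95)])/14.+[230,215]
P=plane('top',V,62)[:,:2];c=P.mean(0);print(c)
d=P-c;r=np.hypot(*d.T);a=np.degrees(np.arctan2(d[:,1],d[:,0]));print(r,a,a%60,'radius should be',32/3**.5)
print(bot.get_obs()['joint_positions'])
```

```text
[458.4556737   88.90524547]
[18.71111459 17.87775806 17.93104237 18.22979791 18.63125894 18.22978475] [ -70.07906989 -126.20387811  174.184673    113.16429983   53.6906614
   -4.95057003] [49.92093011 53.79612189 54.184673   53.16429983 53.6906614  55.04942997] radius should be 18.475208614068027
[-1.47902102e+00  3.42642521e-01  1.52486784e+00  2.74199831e-05
  1.27542519e+00 -1.45991459e-01]
```

```bash
python3 -m jog '{"xyz":[[0.75,0.66,0],[0.75,0.66,0],[0.75,0.66,0],[0.75,0.66,0],[0.75,0.66,0],[0.75,0.66,0],[0.75,0.66,0],[0.75,0.66,0],[0.75,0.66,0],[0.75,0.66,0]],"angular":[[0,0,0.83],[0,0,0.83],[0,0,0.83],[0,0,0.83],[0,0,0.83],[0,0,0.83],[0,0,0.83],[0,0,0.83],[0,0,0.83],[0,0,0.83]]}'
python3 -m jog '{"xyz":[[0.75,0.66,0],[0.75,0.66,0],[0.75,0.66,0],[0.75,0.66,0],[0.75,0.66,0],[0.75,0.66,0],[0.75,0.66,0],[0.75,0.66,0],[0.75,0.66,0],[0.75,0.66,0]],"angular":[[0,0,0.83],[0,0,0.83],[0,0,0.83],[0,0,0.83],[0,0,0.83],[0,0,0.83],[0,0,0.83],[0,0,0.83],[0,0,0.83],[0,0,0.83]]}'
```

```text
time: 1.1
tool_pos: [276.1, -371.7, 222.0]
tcp_rot: [-3.138, 0.009, -0.434]
contact_force: [0.4, 0.2, 0.4]
grip_width: 91.7
time: 2.1
tool_pos: [430.4, -231.6, 218.8]
tcp_rot: [-3.132, 0.014, 0.472]
contact_force: [0.7, -0.2, -0.1]
grip_width: 91.9
```

```bash
cat > d.py <<'E'
import sys
from h import *
from scipy.spatial.transform import Rotation as R
x,y,z,yaw=map(float,sys.argv[1:5]);o=bot.get_obs()
T=R.from_euler('xyz',[np.pi,0,np.radians(yaw)]);C=R.from_euler('xyz',o['tcp_rot'])
print('t',round(float(o['time']),2),'shift/20:',((np.array([x,y,z])-o['tool_pos'])/20).round(2),'turn/6deg:',(np.degrees((T*C.inv()).as_rotvec())/6).round(2),'F',o['contact_force'].round(1),'w',round(float(o['grip_width']),1))
E
python3 -m jog '{"xyz":[[0.1,0.95,0],[0.1,0.95,0],[0.1,0.95,0],[0.1,0.95,0],[0.1,0.95,0],[0.1,0.95,0],[0.1,0.95,0],[0.1,0.95,0],[0.1,0.95,0],[0.1,0.95,0]],"angular":[[0,0,-0.06],[0,0,-0.06],[0,0,-0.06],[0,0,-0.06],[0,0,-0.06],[0,0,-0.06],[0,0,-0.06],[0,0,-0.06],[0,0,-0.06],[0,0,-0.06]]}'
python3 d.py 459.5 89 150 23.3
```

```text
time: 3.1
tool_pos: [450.1, -33.0, 215.0]
tcp_rot: [-3.126, 0.019, 0.41]
contact_force: [-0.4, 0.0, 0.6]
grip_width: 92.0
t 3.1 shift/20: [ 0.47  6.1  -3.25] turn/6deg: [-0.07 -0.23 -0.03] F [-0.4  0.   0.6] w 92.0
```

```bash
python3 -m jog '{"xyz":[[0.06,0.75,-0.4],[0.06,0.75,-0.4],[0.06,0.75,-0.4],[0.06,0.75,-0.4],[0.06,0.75,-0.4],[0.06,0.75,-0.4],[0.06,0.75,-0.4],[0.06,0.75,-0.4],[0,0,0],[0,0,0]],"angular":[[-0.01,-0.03,0],[-0.01,-0.03,0],[-0.01,-0.03,0],[-0.01,-0.03,0],[-0.01,-0.03,0],[-0.01,-0.03,0],[-0.01,-0.03,0],[-0.01,-0.03,0],[0,0,0],[0,0,0]]}'
python3 d.py 459.5 89 30 23.3
```

```text
time: 4.1
tool_pos: [457.4, 93.9, 146.3]
tcp_rot: [3.142, 0.004, 0.414]
contact_force: [0.5, -0.9, 0.3]
grip_width: 91.6
t 4.1 shift/20: [ 0.1  -0.25 -5.81] turn/6deg: [ 0.02 -0.03 -0.07] F [ 0.5 -0.9  0.3] w 91.6
```

```bash
python3 -m jog '{"xyz":[[0.1,-0.25,-0.4],[0,0,-0.5],[0,0,-0.5],[0,0,-0.4],[0,0,0]],"angular":[[0,0,-0.05],[0,0,0],[0,0,0],[0,0,0],[0,0,0]]}'
python3 d.py 459.5 89 30 23.3
python3 - <<'E'
from h import *
for n in("side","top"):
    im=capture(n); cv2.imwrite(f"pics/{n}1.png",im[:,:,::-1])
a=cv2.imread('pics/side1.png')[100:320,180:440]; b=cv2.imread('pics/top1.png')[150:370,180:440]
cv2.imwrite('pics/c1.png',cv2.resize(np.hstack([a,b]),(800,338)))
E
```

```text
time: 4.6
tool_pos: [459.7, 86.1, 107.5]
tcp_rot: [3.141, 0.004, 0.405]
contact_force: [0.4, 0.6, -0.4]
grip_width: 91.9
t 4.6 shift/20: [-0.01  0.14 -3.87] turn/6deg: [ 0.02 -0.03  0.02] F [ 0.4  0.6 -0.4] w 91.9
```

View pics/c1.png

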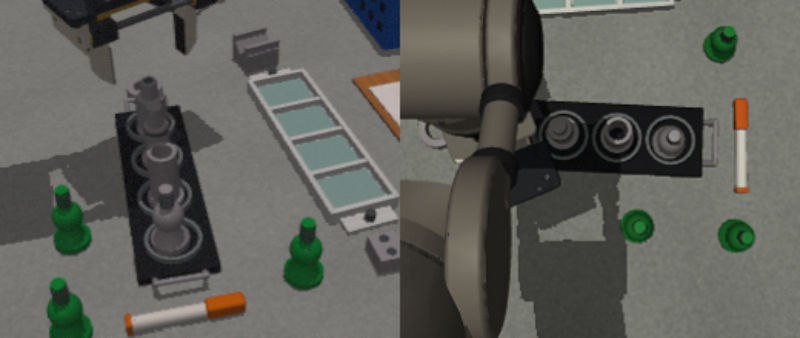

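```bash
python3 -m jog '{"xyz":[[0,0.14,-0.6],[0,0,-0.6],[0,0,-0.6],[0,0,-0.6],[0,0,-0.6],[0,0,-0.5],[0,0,-0.3],[0,0,0]],"angular":[[0,0,0],[0,0,0],[0,0,0],[0,0,0],[0,0,0],[0,0,0],[0,0,0],[0,0,0]]}'
python3 d.py 459.5 89 30 23.3
```

```text
time: 5.5
tool_pos: [463.7, 89.7, 32.9]
tcp_rot: [3.137, -0.006, 0.406]
contact_force: [-0.7, -0.5, 0.8]
grip_width: 91.8
t 5.5 shift/20: [-0.21 -0.03 -0.15] turn/6deg: [0.02 0.07 0.01] F [-0.7 -0.5  0.8] w 91.8
```

```bash
python3 -m jog '{"xyz":[[-0.2,0,-0.15],[0,0,0]],"angular":[[0,0.05,0],[0,0,0]]}'
python3 d.py 459.5 89 30 23.3
python3 -m jog '{"xyz":[[0,0,0],[0,0,0],[0,0,0],[0,0,0],[0,0,0],[0,0,0],[0,0,0],[0,0,0],[0,0,0],[0,0,0]],"angular":[[0,0,0],[0,0,0],[0,0,0],[0,0,0],[0,0,0],[0,0,0],[0,0,0],[0,0,0],[0,0,0],[0,0,0]]}' 1
python3 d.py 459.5 89 30 23.3
```

```text
time: 5.7
tool_pos: [459.8, 89.7, 30.2]
tcp_rot: [3.139, -0.002, 0.406]
contact_force: [0.1, 0.6, 0.2]
grip_width: 92.1
t 5.7 shift/20: [-0.02 -0.04 -0.01] turn/6deg: [0.02 0.02 0.01] F [0.1 0.6 0.2] w 92.1
time: 6.7
tool_pos: [460.5, 89.7, 31.5]
tcp_rot: [3.138, -0.004, 0.406]
contact_force: [0.2, -0.6, 0.1]
grip_width: 31.6
t 6.7 shift/20: [-0.05 -0.04 -0.07] turn/6deg: [0.02 0.04 0.  ] F [ 0.2 -0.6  0.1] w 31.6
```

```bash
python3 -m jog '{"xyz":[[0,0,0.2],[0,0,0.4],[0,0,0.6],[0,0,0.7],[0,0,0.7],[0,0,0.7],[0,0,0]],"angular":[[0,0,0],[0,0,0],[0,0,0],[0,0,0],[0,0,0],[0,0,0],[0,0,0]]}'
python3 d.py 640 123 85 23.3
```

```text
time: 7.4
tool_pos: [458.0, 89.7, 100.3]
tcp_rot: [3.14, 0.002, 0.406]
contact_force: [0.2, -0.1, -3.8]
grip_width: 31.7
t 7.4 shift/20: [ 9.1   1.66 -0.76] turn/6deg: [ 0.02 -0.01  0.  ] F [ 0.2 -0.1 -3.8] w 31.7
```

```bash
python3 -m jog '{"xyz":[[0.5,0.1,0],[0.9,0.16,0],[0.9,0.16,0],[0.9,0.16,0],[0.9,0.16,0],[0.9,0.16,0],[0.9,0.16,0],[0.9,0.16,0],[0.9,0.16,0],[0.6,0.16,0]],"angular":[[0,0,0],[0,0,0],[0,0,0],[0,0,0],[0,0,0],[0,0,0],[0,0,0],[0,0,0],[0,0,0],[0,0,0]]}'
python3 d.py 640 123 85 23.3
```

```text
time: 8.4
tool_pos: [629.7, 122.4, 90.1]
tcp_rot: [-3.138, 0.014, 0.405]
contact_force: [0.1, -0.1, -3.9]
grip_width: 31.7
t 8.4 shift/20: [ 0.51  0.03 -0.25] turn/6deg: [ 0.02 -0.14  0.01] F [ 0.1 -0.1 -3.9] w 31.7
```

```bash
python3 -m jog '{"xyz":[[0.4,0,-0.2],[0,0,-0.4],[0,0,-0.4],[0,0,-0.4],[0,0,-0.3],[0,0,0]],"angular":[[0,-0.1,0],[0,0,0],[0,0,0],[0,0,0],[0,0,0],[0,0,0]]}'
python3 d.py 640 123 30 23.3
```

```text
time: 9.0
tool_pos: [636.1, 122.3, 47.5]
tcp_rot: [-3.14, 0.011, 0.405]
contact_force: [-0.8, -0.5, -4.1]
grip_width: 32.1
t 9.0 shift/20: [ 0.2   0.03 -0.88] turn/6deg: [ 0.03 -0.11  0.01] F [-0.8 -0.5 -4.1] w 32.1
```

```bash
python3 -m jog '{"xyz":[[0.2,0.03,-0.1],[0,0,0]],"angular":[[0,-0.11,0],[0,0,0]]}'
python3 d.py 640 123 28 23.3
python3 - <<'E'
from h import *
im=capture('side'); cv2.imwrite("pics/side2.png",im[:,:,::-1])
cv2.imwrite('pics/c2.png',cv2.resize(cv2.imread('pics/side2.png')[80:280,240:500],None,fx=3,fy=3,interpolation=2))
E
```

```text
time: 9.2
tool_pos: [640.3, 122.9, 45.6]
tcp_rot: [3.139, -0.0, 0.405]
contact_force: [-0.7, 0.9, -3.5]
grip_width: 31.9
t 9.2 shift/20: [-0.02  0.   -0.88] turn/6deg: [0.03 0.01 0.02] F [-0.7  0.9 -3.5] w 31.9
```

View pics/c2.png

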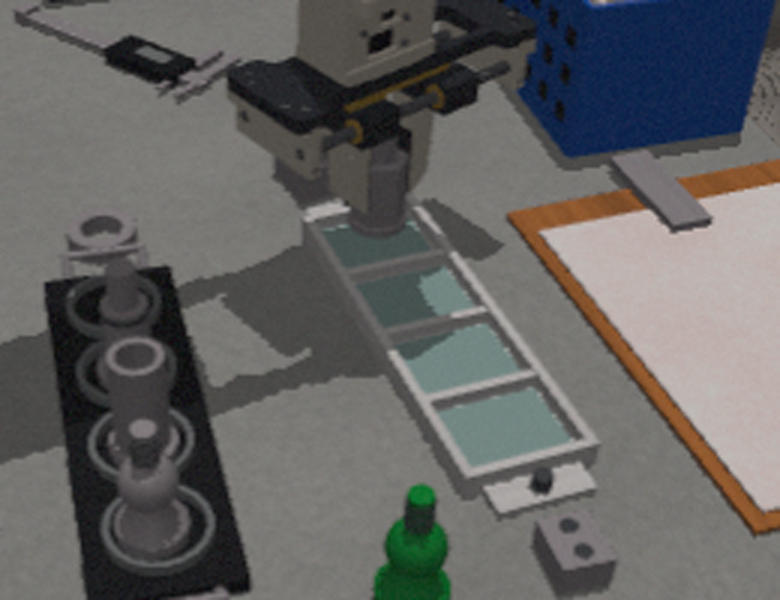

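```bash
python3 -m jog '{"xyz":[[0,0,-0.3],[0,0,-0.3],[0,0,-0.15],[0,0,-0.1],[0,0,0]],"angular":[[0,0,0],[0,0,0],[0,0,0],[0,0,0],[0,0,0]]}'
python3 d.py 640 123 25.5 23.3
```

```text
time: 9.75
tool_pos: [640.7, 122.9, 28.3]
tcp_rot: [3.138, -0.002, 0.405]
contact_force: [-0.3, 0.1, -4.1]
grip_width: 31.6
t 9.75 shift/20: [-0.03  0.   -0.14] turn/6deg: [0.02 0.03 0.02] F [-0.3  0.1 -4.1] w 31.6
```

```bash
python3 -m jog '{"xyz":[[0,0,-0.1],[0,0,-0.06],[0,0,0]],"angular":[[0,0,0],[0,0,0],[0,0,0]]}'
python3 d.py 640 123 25.5 23.3
```

```text
time: 10.05
tool_pos: [641.0, 123.0, 25.6]
tcp_rot: [3.138, -0.002, 0.405]
contact_force: [-0.1, -0.2, -3.4]
grip_width: 31.9
t 10.05 shift/20: [-0.05  0.   -0.01] turn/6deg: [0.02 0.03 0.01] F [-0.1 -0.2 -3.4] w 31.9
```

```bash
python3 -m jog '{"xyz":[[0,0,-0.05],[0,0,0]],"angular":[[0,0,0],[0,0,0]]}'
python3 -m jog '{"xyz":[[0,0,-0.05],[0,0,0]],"angular":[[0,0,0],[0,0,0]]}'
```

```text
time: 10.25
tool_pos: [641.2, 123.0, 25.7]
tcp_rot: [3.137, -0.003, 0.405]
contact_force: [0.1, -0.1, -4.4]
grip_width: 32.0
time: 10.45
tool_pos: [641.5, 123.0, 25.6]
tcp_rot: [3.137, -0.004, 0.405]
contact_force: [-0.1, -0.3, -4.0]
grip_width: 32.0
```

```bash
python3 -m jog '{"xyz":[[-0.03,0,-0.1],[0,0,-0.05]],"angular":[[0,0,0],[0,0,0]]}'
python3 -m jog '{"xyz":[[0,0,-0.1],[0,0,-0.05]],"angular":[[0,0,0],[0,0,0]]}'
```

```text
time: 10.65
tool_pos: [641.6, 123.0, 25.5]
tcp_rot: [3.136, -0.006, 0.405]
contact_force: [-4.0, -0.5, 3.4]
grip_width: 32.2
time: 10.85
tool_pos: [641.6, 123.0, 25.5]
tcp_rot: [3.136, -0.007, 0.406]
contact_force: [-2.5, -0.1, 1.5]
grip_width: 32.1
```

```bash
python3 -m jog '{"xyz":[[0,0,0],[0,0,0],[0,0,0],[0,0,0],[0,0,0],[0,0,0],[0,0,0],[0,0,0]],"angular":[[0,0,0],[0,0,0],[0,0,0],[0,0,0],[0,0,0],[0,0,0],[0,0,0],[0,0,0]]}' -1
python3 -m jog '{"xyz":[[0,0,0.3],[0,0,0.6],[0,0,0.9],[0,0,0.9],[0,0,0.9],[0,0,0.9],[0,0,0]],"angular":[[0,0,0],[0,0,0],[0,0,0],[0,0,0],[0,0,0],[0,0,0],[0,0,0]]}'
python3 d.py 456.5 29 120 -2
```

```text
time: 11.65
tool_pos: [643.2, 123.1, 25.4]
tcp_rot: [3.135, -0.01, 0.405]
contact_force: [-0.6, -0.5, 1.0]
grip_width: 89.9
time: 12.35
tool_pos: [643.6, 123.1, 124.1]
tcp_rot: [3.134, -0.014, 0.405]
contact_force: [0.1, -0.2, 0.7]
grip_width: 91.6
t 12.35 shift/20: [-9.35 -4.71 -0.21] turn/6deg: [ 0.05  0.14 -4.2 ] F [ 0.1 -0.2  0.7] w 91.6
```

```bash
python3 -m jog '{"xyz":[[-0.9,-0.47,0],[-0.95,-0.47,0],[-0.95,-0.47,0],[-0.95,-0.47,0],[-0.95,-0.47,0],[-0.95,-0.47,0],[-0.95,-0.47,0],[-0.95,-0.47,0],[-0.95,-0.47,0],[-0.6,-0.3,0]],"angular":[[0,0,-0.42],[0,0,-0.42],[0,0,-0.42],[0,0,-0.42],[0,0,-0.42],[0,0,-0.42],[0,0,-0.42],[0,0,-0.42],[0,0,-0.42],[0,0,-0.42]]}'
python3 d.py 456.5 29 110 -2
python3 - <<'E'
from h import *
for n in("side","top"):
    im=capture(n); cv2.imwrite(f"pics/{n}3.png",im[:,:,::-1])
a=cv2.imread('pics/side3.png')[80:300,240:500]; b=cv2.imread('pics/top3.png')[80:300,180:440]
cv2.imwrite('pics/c3.png',cv2.resize(np.hstack([a,b]),(800,338)))
E
```

```text
time: 13.35
tool_pos: [453.3, 30.4, 122.6]
tcp_rot: [3.133, -0.014, -0.05]
contact_force: [0.1, 0.3, -0.3]
grip_width: 91.6
t 13.35 shift/20: [ 0.16 -0.07 -0.63] turn/6deg: [0.09 0.13 0.15] F [ 0.1  0.3 -0.3] w 91.6
```

View pics/c3.png

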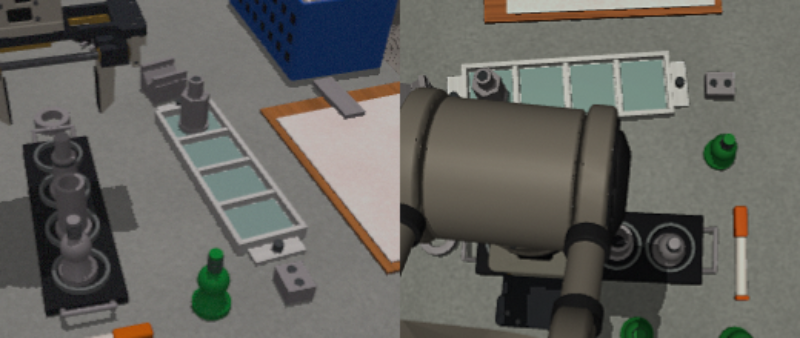

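```bash
python3 -c "
from h import *
print(plane('top',[(235.3,128.8)],78))"
python3 -m jog '{"xyz":[[0.16,-0.07,-0.6],[0,0,-0.7],[0,0,-0.7],[0,0,-0.7],[0,0,-0.7],[0,0,-0.6],[0,0,0]],"angular":[[0.09,0.13,0.15],[0,0,0],[0,0,0],[0,0,0],[0,0,0],[0,0,0],[0,0,0]]}'
python3 d.py 456.5 29 30 -2
```

```text
[[641.48504787 120.14995148  78.        ]]
time: 14.15
tool_pos: [463.3, 29.9, 34.9]
tcp_rot: [-3.139, -0.0, -0.02]
contact_force: [0.0, -0.3, 0.5]
grip_width: 91.8
t 14.15 shift/20: [-0.34 -0.04 -0.25] turn/6deg: [-0.03  0.   -0.14] F [ 0.  -0.3  0.5] w 91.8
```

```bash
python3 -m jog '{"xyz":[[-0.34,-0.04,-0.25],[0,0,0]],"angular":[[0,0,-0.1],[0,0,0]]}'
python3 d.py 456.5 29 30 -2
python3 -m jog '{"xyz":[[0,0,0],[0,0,0],[0,0,0],[0,0,0],[0,0,0],[0,0,0],[0,0,0],[0,0,0],[0,0,0],[0,0,0]],"angular":[[0,0,0],[0,0,0],[0,0,0],[0,0,0],[0,0,0],[0,0,0],[0,0,0],[0,0,0],[0,0,0],[0,0,0]]}' 1
python3 d.py 456.5 29 30 -2
```

```text
time: 14.35
tool_pos: [456.8, 29.2, 28.7]
tcp_rot: [-3.138, 0.001, -0.029]
contact_force: [-1.1, 0.8, -0.1]
grip_width: 91.6
t 14.35 shift/20: [-0.02 -0.01  0.07] turn/6deg: [-0.03 -0.01 -0.05] F [-1.1  0.8 -0.1] w 91.6
time: 15.35
tool_pos: [458.3, 29.2, 30.5]
tcp_rot: [-3.138, -0.003, -0.028]
contact_force: [-0.3, 0.5, -0.0]
grip_width: 27.6
t 15.35 shift/20: [-0.09 -0.01 -0.03] turn/6deg: [-0.03  0.03 -0.06] F [-0.3  0.5 -0. ] w 27.6
```

```bash
python3 -m jog '{"xyz":[[0,0,0.2],[0,0,0.4],[0,0,0.6],[0,0,0.7],[0,0,0.7],[0.3,0.05,0.4],[0.6,0.1,0],[0.9,0.15,0],[0.9,0.15,0],[0.9,0.15,0]],"angular":[[0,0,0],[0,0,0],[0,0,0],[0,0,0],[0,0,0],[0,0,0],[0,0,0],[0,0,0],[0,0,0],[0,0,0]]}'
python3 d.py 645.5 59.5 75 0
```

```text
time: 16.35
tool_pos: [527.8, 41.8, 96.0]
tcp_rot: [-3.138, 0.003, -0.029]
contact_force: [-0.1, -0.2, -4.2]
grip_width: 27.1
t 16.35 shift/20: [ 5.88  0.89 -1.05] turn/6deg: [-0.04 -0.03  0.28] F [-0.1 -0.2 -4.2] w 27.1
```

```bash
python3 -m jog '{"xyz":[[0.9,0.13,0],[0.9,0.13,0],[0.9,0.13,0],[0.9,0.13,0],[0.9,0.13,0],[0.7,0.13,-0.2],[0.3,0,-0.4],[0,0,-0.4],[0,0,-0.2],[0,0,0]],"angular":[[0,0,0],[0,0,0],[0,0,0],[0,0,0],[0,0,0],[0,0,0],[0,0,0],[0,0,0],[0,0,0],[0,0,0]]}'
python3 d.py 645.5 59.5 24.5 -2
```

```text
time: 17.35
tool_pos: [639.4, 58.4, 71.0]
tcp_rot: [-3.138, 0.01, -0.028]
contact_force: [-0.6, -0.7, -3.2]
grip_width: 27.3
t 17.35 shift/20: [ 0.3   0.06 -2.33] turn/6deg: [-0.04 -0.09 -0.06] F [-0.6 -0.7 -3.2] w 27.3
```

```bash
python3 -m jog '{"xyz":[[0.25,0.06,-0.2],[0,0,-0.5],[0,0,-0.5],[0,0,-0.4],[0,0,0]],"angular":[[-0.04,-0.09,0],[0,0,0],[0,0,0],[0,0,0],[0,0,0]]}'
python3 d.py 645.5 59.5 24.5 -2
```

```text
time: 17.85
tool_pos: [643.4, 59.5, 36.4]
tcp_rot: [3.141, 0.001, -0.029]
contact_force: [0.1, 0.2, -2.9]
grip_width: 27.6
t 17.85 shift/20: [ 0.11 -0.   -0.6 ] turn/6deg: [ 0.01 -0.01 -0.06] F [ 0.1  0.2 -2.9] w 27.6
```

```bash
python3 -m jog '{"xyz":[[0.08,0,-0.2],[0,0,-0.2],[0,0,-0.1],[0,0,-0.1],[0,0,-0.05]],"angular":[[0,0,0],[0,0,0],[0,0,0],[0,0,0],[0,0,0]]}'
python3 d.py 645.5 59.5 24.5 -2
```

```text
time: 18.35
tool_pos: [645.6, 59.4, 24.6]
tcp_rot: [3.141, -0.001, -0.029]
contact_force: [-3.3, 1.2, 4.2]
grip_width: 27.6
t 18.35 shift/20: [-0.01  0.   -0.  ] turn/6deg: [ 0.01  0.01 -0.06] F [-3.3  1.2  4.2] w 27.6
```

```bash
python3 -m jog '{"xyz":[[0,0,0],[0,0,0],[0,0,0],[0,0,0],[0,0,0],[0,0,0],[0,0,0],[0,0,0]],"angular":[[0,0,0],[0,0,0],[0,0,0],[0,0,0],[0,0,0],[0,0,0],[0,0,0],[0,0,0]]}' -1
python3 -m jog '{"xyz":[[0,0,0.3],[0,0,0.6],[0,0,0.9],[0,0,0.9],[0,0,0.9],[0,0,0.9],[0,0,0]],"angular":[[0,0,0],[0,0,0],[0,0,0],[0,0,0],[0,0,0],[0,0,0],[0,0,0]]}'
python3 d.py 453 -34.5 110 -2
```

```text
time: 19.15
tool_pos: [647.8, 59.3, 26.8]
tcp_rot: [3.141, -0.006, -0.029]
contact_force: [0.3, 0.2, -0.5]
grip_width: 87.0
time: 19.85
tool_pos: [648.0, 59.4, 125.3]
tcp_rot: [3.141, -0.009, -0.028]
contact_force: [-0.1, 0.6, 0.1]
grip_width: 91.8
t 19.85 shift/20: [-9.75 -4.69 -0.76] turn/6deg: [ 0.01  0.09 -0.06] F [-0.1  0.6  0.1] w 91.8
```

```bash
python3 -m jog '{"xyz":[[-0.95,-0.47,0],[-0.95,-0.47,0],[-0.95,-0.47,0],[-0.95,-0.47,0],[-0.95,-0.47,0],[-0.95,-0.47,0],[-0.95,-0.47,0],[-0.95,-0.47,0],[-0.95,-0.47,0],[-0.8,-0.4,0]],"angular":[[0,0.01,0],[0,0.01,0],[0,0.01,0],[0,0.01,0],[0,0.01,0],[0,0.01,0],[0,0.01,0],[0,0.01,0],[0,0.01,0],[0,0.01,0]]}'
python3 d.py 453 -34.5 110 -2
```

```text
time: 20.85
tool_pos: [453.0, -34.8, 123.6]
tcp_rot: [3.141, 0.001, -0.026]
contact_force: [-0.3, -1.3, 0.8]
grip_width: 91.7
t 20.85 shift/20: [ 0.    0.01 -0.68] turn/6deg: [ 0.01 -0.01 -0.08] F [-0.3 -1.3  0.8] w 91.7
```

```bash
python3 - <<'E'
from h import *
for n in("side","top"):
    im=capture(n); cv2.imwrite(f"pics/{n}4.png",im[:,:,::-1])
a=cv2.imread('pics/side4.png')[80:300,240:500]; b=cv2.imread('pics/top4.png')[80:300,180:440]
cv2.imwrite('pics/c4.png',cv2.resize(np.hstack([a,b]),(800,338)))
E
python3 -m jog '{"xyz":[[0,0,-0.5],[-0.03,0,-0.7],[-0.03,0,-0.7],[-0.03,0,-0.7],[-0.03,0,-0.7],[-0.03,0,-0.7],[0,0,-0.4],[0,0,0]],"angular":[[0,0,0],[0,0,0],[0,0,0],[0,0,0],[0,0,0],[0,0,0],[0,0,0],[0,0,0]]}'
python3 d.py 453 -34.5 30 -2
```

```text
time: 21.75
tool_pos: [453.9, -32.8, 27.9]
tcp_rot: [3.141, -0.001, -0.026]
contact_force: [0.4, -0.3, 0.3]
grip_width: 91.9
t 21.75 shift/20: [-0.05 -0.08  0.1 ] turn/6deg: [ 0.    0.01 -0.09] F [ 0.4 -0.3  0.3] w 91.9
```

View pics/c4.png

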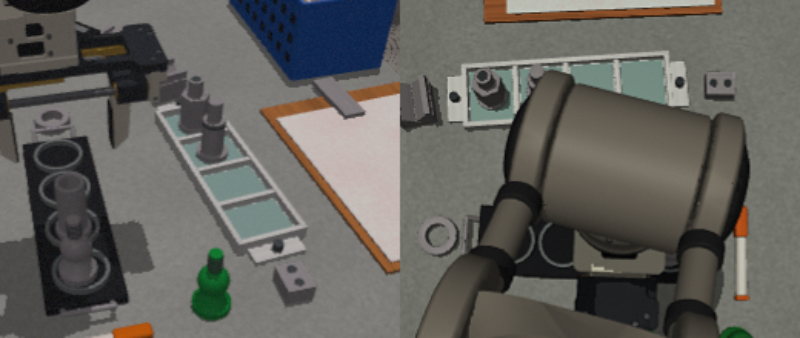

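Hex and shaft stand upright in bays 1 and 2 (side view at (195,105) and (212,130)). Grip the bush.

```bash
python3 -m jog '{"xyz":[[-0.05,-0.08,0.08],[0,0,0],[0,0,0],[0,0,0],[0,0,0],[0,0,0],[0,0,0],[0,0,0],[0,0,0],[0,0,0]],"angular":[[0,0,0],[0,0,0],[0,0,0],[0,0,0],[0,0,0],[0,0,0],[0,0,0],[0,0,0],[0,0,0],[0,0,0]]}' 1
python3 d.py 453 -34.5 30 -2
```

```text
time: 22.75
tool_pos: [454.8, -34.7, 31.6]
tcp_rot: [3.14, -0.006, -0.025]
contact_force: [-0.1, -0.5, -0.6]
grip_width: 30.7
t 22.75 shift/20: [-0.09  0.01 -0.08] turn/6deg: [ 0.01  0.05 -0.09] F [-0.1 -0.5 -0.6] w 30.7
```

```bash
python3 -m jog '{"xyz":[[0,0,0.2],[0,0,0.4],[0,0,0.6],[0,0,0.7],[0,0,0.7],[0.3,0.05,0.4],[0.6,0.1,0],[0.9,0.15,0],[0.9,0.15,0],[0.9,0.15,0]],"angular":[[0,0,0],[0,0,0],[0,0,0],[0,0,0],[0,0,0],[0,0,0],[0,0,0],[0,0,0],[0,0,0],[0,0,0]]}'
python3 d.py 650.5 -4.5 75 0
```

```text
time: 23.75
tool_pos: [525.4, -21.9, 97.9]
tcp_rot: [3.141, -0.002, -0.026]
contact_force: [0.4, -0.6, -1.9]
grip_width: 30.5
t 23.75 shift/20: [ 6.26  0.87 -1.14] turn/6deg: [0.01 0.02 0.25] F [ 0.4 -0.6 -1.9] w 30.5
```

Run:
```python
from h import *
for n in("side",):
    im=capture(n); cv2.imwrite(f"pics/{n}5.png",im[:,:,::-1])
a=cv2.imread('pics/side5.png')[110:290,220:440]
cv2.imwrite('pics/c5.png',cv2.resize(a,None,fx=3.3,fy=3.3,interpolation=2))
```

```text
(no output)
```

View pics/c5.png

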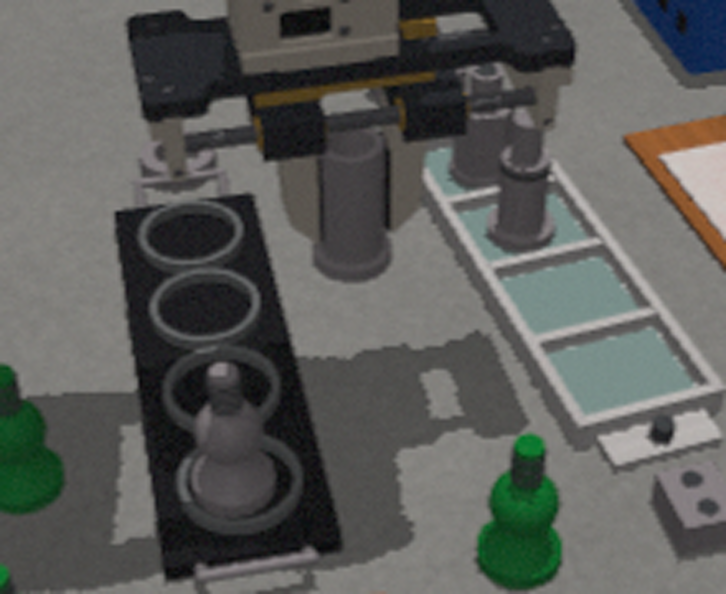

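```bash
python3 -c "
from h import *
print(plane('side',[(220+352/3.3,110+143/3.3)],148.3), plane('side',[(220+352/3.3,110+263/3.3)],82))
print(plane('side',[(220+x/3.3,110+y/3.3) for x,y in [(520,228)]],10),'shaft foot tgt 645.5 59.4')"
python3 -m jog '{"xyz":[[0.9,0.13,0],[0.9,0.13,0],[0.9,0.13,0],[0.9,0.13,0],[0.9,0.13,0],[0.9,0.13,-0.2],[0.4,0,-0.4],[0.1,0,-0.4],[0,0,-0.2],[0,0,0]],"angular":[[0,0,0],[0,0,0],[0,0,0],[0,0,0],[0,0,0],[0,0,0],[0,0,0],[0,0,0],[0,0,0],[0,0,0]]}'
python3 d.py 650.5 -4.5 25.6 -2
```

```text
[[526.37493613 -24.552712   148.3       ]] [[523.80642854 -31.76087346  82.        ]]
[[645.70143093  57.99123372  10.        ]] shaft foot tgt 645.5 59.4
time: 24.8
tool_pos: [645.3, -5.3, 73.4]
tcp_rot: [3.141, 0.002, -0.026]
contact_force: [-0.6, -0.3, -2.8]
grip_width: 30.5
t 24.8 shift/20: [ 0.26  0.04 -2.39] turn/6deg: [ 0.   -0.02 -0.09] F [-0.6 -0.3 -2.8] w 30.5
```

```bash
python3 -m jog '{"xyz":[[0.24,0.12,-0.2],[0,0,-0.5],[0,0,-0.5],[0,0,-0.4],[0,0,0]],"angular":[[0,0,0],[0,0,0],[0,0,0],[0,0,0],[0,0,0]]}'
python3 d.py 650.5 -3 25.6 -2
```

```text
time: 25.3
tool_pos: [648.8, -2.9, 38.7]
tcp_rot: [3.142, 0.004, -0.026]
contact_force: [0.3, 0.1, -1.3]
grip_width: 30.5
t 25.3 shift/20: [ 0.08 -0.   -0.65] turn/6deg: [-0.   -0.04 -0.08] F [ 0.3  0.1 -1.3] w 30.5
```

```bash
python3 -m jog '{"xyz":[[0.06,0,-0.2],[0,0,-0.2],[0,0,-0.15],[0,0,-0.1],[0,0,-0.05]],"angular":[[0,-0.03,0],[0,0,0],[0,0,0],[0,0,0],[0,0,0]]}'
python3 d.py 650.5 -3 25.6 -2
```

```text
time: 25.8
tool_pos: [650.5, -3.0, 25.6]
tcp_rot: [3.141, -0.0, -0.026]
contact_force: [-5.3, -0.0, 7.8]
grip_width: 30.9
t 25.8 shift/20: [0. 0. 0.] turn/6deg: [ 0.    0.   -0.09] F [-5.3 -0.   7.8] w 30.9
```

Contact at the expected height. Release and go for the foot.

```bash
python3 -m jog '{"xyz":[[0,0,0],[0,0,0],[0,0,0],[0,0,0],[0,0,0],[0,0,0],[0,0,0],[0,0,0]],"angular":[[0,0,0],[0,0,0],[0,0,0],[0,0,0],[0,0,0],[0,0,0],[0,0,0],[0,0,0]]}' -1
python3 -m jog '{"xyz":[[0,0,0.3],[0,0,0.6],[0,0,0.9],[0,0,0.9],[0,0,0.9],[0,0,0.9],[0,0,0]],"angular":[[0,0,0],[0,0,0],[0,0,0],[0,0,0],[0,0,0],[0,0,0],[0,0,0]]}'
python3 d.py 448 -97 120 -2
python3 - <<'E'
from h import *
for n in("side","top"):
    im=capture(n); cv2.imwrite(f"pics/{n}6.png",im[:,:,::-1])
a=cv2.imread('pics/side6.png')[80:300,240:500]; b=cv2.imread('pics/top6.png')[80:300,180:440]
cv2.imwrite('pics/c6.png',cv2.resize(np.hstack([a,b]),(800,338)))
E
```

```text
time: 26.6
tool_pos: [652.0, -3.2, 27.2]
tcp_rot: [3.141, -0.005, -0.026]
contact_force: [-0.1, 0.3, 0.7]
grip_width: 89.1
time: 27.3
tool_pos: [652.3, -3.2, 125.7]
tcp_rot: [3.141, -0.008, -0.026]
contact_force: [0.1, 1.0, 0.3]
grip_width: 91.8
t 27.3 shift/20: [-10.21  -4.69  -0.29] turn/6deg: [ 0.01  0.07 -0.09] F [0.1 1.  0.3] w 91.8
```

View pics/c6.png

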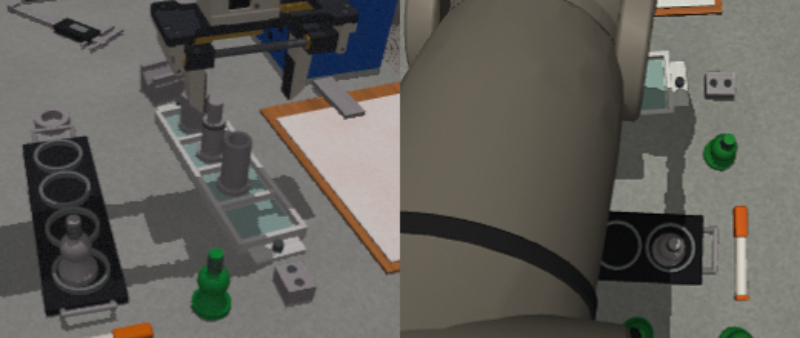

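```bash
python3 -m jog '{"xyz":[[-1,-0.47,0],[-1,-0.47,0],[-1,-0.47,0],[-1,-0.47,0],[-1,-0.47,0],[-1,-0.47,0],[-1,-0.47,0],[-1,-0.47,0],[-1,-0.47,0],[-0.9,-0.4,0]],"angular":[[0,0.01,0],[0,0.01,0],[0,0.01,0],[0,0.01,0],[0,0.01,0],[0,0.01,0],[0,0.01,0],[0,0.01,0],[0,0.01,0],[0,0.01,0]]}'
python3 d.py 448 -97.5 110 -2
```

```text
time: 28.4
tool_pos: [439.0, -95.4, 110.7]
tcp_rot: [-3.137, 0.028, -0.023]
contact_force: [0.2, 0.4, 0.4]
grip_width: 91.7
t 28.4 shift/20: [ 0.45 -0.11 -0.03] turn/6deg: [-0.05 -0.26 -0.11] F [0.2 0.4 0.4] w 91.7
```

```bash
python3 -m jog '{"xyz":[[0.4,-0.1,0],[0,0,-0.1],[-0.03,0,-0.6],[-0.03,0,-0.7],[-0.03,0,-0.7],[-0.03,0,-0.7],[0,0,-0.6],[0,0,-0.3],[0,0,0]],"angular":[[-0.05,-0.26,0],[0,0,0],[0,0,0],[0,0,0],[0,0,0],[0,0,0],[0,0,0],[0,0,0],[0,0,0]]}'
python3 d.py 448 -97.5 30.5 -2
```

```text
time: 29.3
tool_pos: [444.9, -95.5, 29.5]
tcp_rot: [-3.14, 0.005, -0.023]
contact_force: [0.3, -0.6, 0.2]
grip_width: 91.6
t 29.3 shift/20: [ 0.16 -0.1   0.05] turn/6deg: [-0.02 -0.04 -0.11] F [ 0.3 -0.6  0.2] w 91.6
```

```bash
python3 -m jog '{"xyz":[[0.14,-0.1,0.02],[0,0,0],[0,0,0],[0,0,0],[0,0,0],[0,0,0],[0,0,0],[0,0,0],[0,0,0],[0,0,0]],"angular":[[0,-0.04,0],[0,0,0],[0,0,0],[0,0,0],[0,0,0],[0,0,0],[0,0,0],[0,0,0],[0,0,0],[0,0,0]]}' 1
python3 d.py 448 -97.5 31 -2
```

```text
time: 30.3
tool_pos: [449.2, -97.9, 31.7]
tcp_rot: [-3.141, -0.003, -0.022]
contact_force: [0.1, 0.6, 0.2]
grip_width: 30.5
t 30.3 shift/20: [-0.06  0.02 -0.03] turn/6deg: [-0.01  0.03 -0.12] F [0.1 0.6 0.2] w 30.5
```

```bash
python3 -m jog '{"xyz":[[0,0,0.2],[0,0,0.3],[0,0,0.4],[0,0,0.5],[0,0,0.5],[0,0,0.5],[0,0,0.4],[0,0,0]],"angular":[[0,0,0],[0,0,0],[0,0,0],[0,0,0],[0,0,0],[0,0,0],[0,0,0],[0,0,0]]}'
python3 d.py 656 -68 75 -2
python3 - <<'E'
from h import *
for n in("side","top"):
    im=capture(n); cv2.imwrite(f"pics/{n}7.png",im[:,:,::-1])
a=cv2.imread('pics/side7.png')[80:300,220:480]; b=cv2.imread('pics/top7.png')[80:300,180:440]
cv2.imwrite('pics/c7.png',cv2.resize(np.hstack([a,b]),(800,338)))
E
```

```text
time: 31.1
tool_pos: [449.1, -97.8, 93.1]
tcp_rot: [-3.141, -0.003, -0.022]
contact_force: [1.0, 0.1, -2.3]
grip_width: 30.3
t 31.1 shift/20: [10.34  1.49 -0.91] turn/6deg: [-0.01  0.03 -0.12] F [ 1.   0.1 -2.3] w 30.3
```

View pics/c7.png

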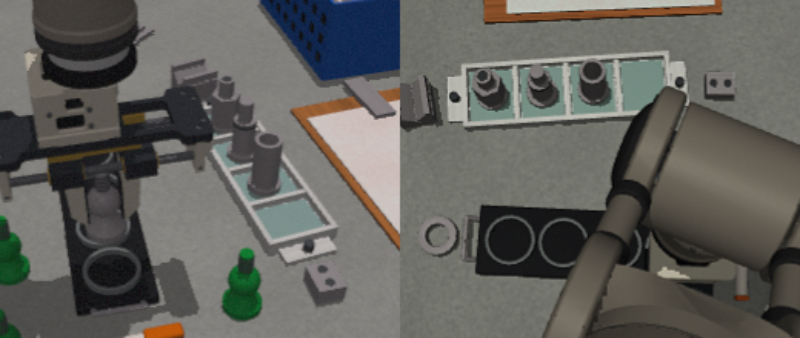

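```bash
python3 -m jog '{"xyz":[[0.3,0.05,0],[0.6,0.08,0],[0.8,0.12,0],[0.8,0.12,0],[0.8,0.12,0],[0.8,0.12,0],[0.8,0.12,0],[0.8,0.12,0],[0.8,0.12,0],[0.8,0.12,0]],"angular":[[0,0,0],[0,0,0],[0,0,0],[0,0,0],[0,0,0],[0,0,0],[0,0,0],[0,0,0],[0,0,0],[0,0,0]]}'
python3 -m jog '{"xyz":[[0.8,0.12,0],[0.8,0.12,0],[0.6,0.08,0],[0.3,0,-0.1],[0,0,-0.3],[0,0,-0.3],[0,0,0],[0,0,0]],"angular":[[0,0,0],[0,0,0],[0,0,0],[0,0,0],[0,0,0],[0,0,0],[0,0,0],[0,0,0]]}'
python3 d.py 656 -68 25.7 -2
```

```text
time: 32.2
tool_pos: [603.7, -72.2, 86.0]
tcp_rot: [-3.137, 0.006, -0.023]
contact_force: [-0.4, 0.0, -2.7]
grip_width: 30.3
time: 33.0
tool_pos: [658.0, -62.6, 63.6]
tcp_rot: [-3.135, 0.013, -0.022]
contact_force: [-0.8, -0.0, -2.7]
grip_width: 30.4
t 33.0 shift/20: [-0.1  -0.27 -1.89] turn/6deg: [-0.07 -0.13 -0.13] F [-0.8 -0.  -2.7] w 30.4
```

```bash
python3 -m jog '{"xyz":[[-0.1,-0.27,-0.1],[0,0,-0.4],[0,0,-0.4],[0,0,-0.3],[0,0,0]],"angular":[[-0.07,-0.13,0],[0,0,0],[0,0,0],[0,0,0],[0,0,0]]}'
python3 d.py 656 -68 25.7 -2
python3 - <<'E'
from h import *
im=capture('side'); cv2.imwrite("pics/side8.png",im[:,:,::-1])
cv2.imwrite('pics/c8.png',cv2.resize(cv2.imread('pics/side8.png')[100:300,300:500],None,fx=3,fy=3,interpolation=2))
E
```

```text
time: 33.5
tool_pos: [655.0, -69.0, 38.2]
tcp_rot: [3.14, -0.002, -0.023]
contact_force: [-0.1, 0.6, -3.3]
grip_width: 30.6
t 33.5 shift/20: [ 0.05  0.05 -0.62] turn/6deg: [ 0.01  0.02 -0.12] F [-0.1  0.6 -3.3] w 30.6
```

View pics/c8.png

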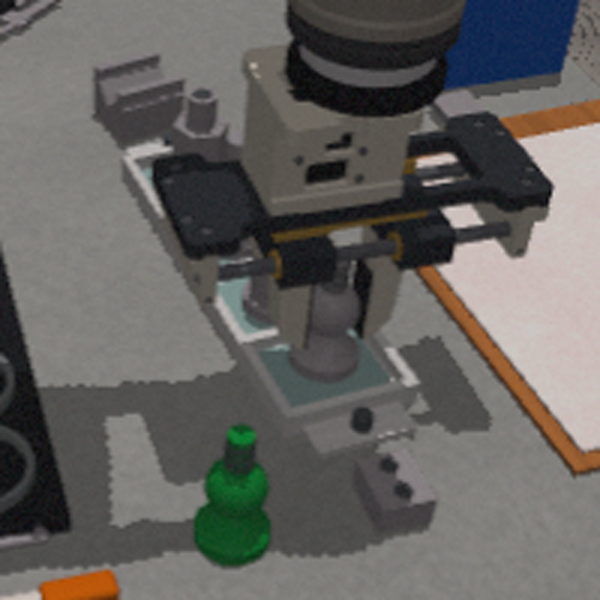

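The levelling foot hangs upright over the middle of bay 4 (foot at about (325,362) in the crop). Lower it.

```bash
python3 -m jog '{"xyz":[[0.03,0.05,-0.2],[0,0,-0.15],[0,0,-0.15],[0,0,-0.1],[0,0,-0.05],[0,0,-0.03]],"angular":[[0,0,0],[0,0,0],[0,0,0],[0,0,0],[0,0,0],[0,0,0]]}'
python3 d.py 656 -68 25.7 -2
```

```text
time: 34.15
tool_pos: [656.7, -68.0, 25.7]
tcp_rot: [3.14, -0.004, -0.022]
contact_force: [-2.4, 0.1, 5.1]
grip_width: 30.3
t 34.15 shift/20: [-0.03  0.   -0.  ] turn/6deg: [ 0.02  0.04 -0.12] F [-2.4  0.1  5.1] w 30.3
```

```bash
python3 -m jog '{"xyz":[[0,0,0],[0,0,0],[0,0,0],[0,0,0],[0,0,0],[0,0,0],[0,0,0],[0,0,0]],"angular":[[0,0,0],[0,0,0],[0,0,0],[0,0,0],[0,0,0],[0,0,0],[0,0,0],[0,0,0]]}' -1
python3 -m jog '{"xyz":[[0,0,0.3],[0,0,0.6],[0,0,0.9],[0,0,0.9],[0,0,0.9],[0,0,0.9],[0,0,0.9],[0,0,0.9],[0,0,0.5],[0,0,0]],"angular":[[0,0,0],[0,0,0],[0,0,0],[0,0,0],[0,0,0],[0,0,0],[0,0,0],[0,0,0],[0,0,0],[0,0,0]]}'
python3 -m jog '{"xyz":[[-0.7,-0.8,0],[-0.7,-0.8,0],[-0.7,-0.8,0],[-0.7,-0.8,0],[-0.7,-0.8,0],[-0.7,-0.8,0],[-0.7,-0.8,0],[-0.7,-0.8,0],[-0.7,-0.8,0],[-0.7,-0.8,0]],"angular":[[0,0,0],[0,0,0],[0,0,0],[0,0,0],[0,0,0],[0,0,0],[0,0,0],[0,0,0],[0,0,0],[0,0,0]]}'
python3 - <<'E'
from h import *
for n in("side","top"):
    im=capture(n); cv2.imwrite(f"pics/{n}9.png",im[:,:,::-1])
a=cv2.imread('pics/side9.png')[100:300,260:500]; b=cv2.imread('pics/top9.png')[90:290,180:420]
cv2.imwrite('pics/c9.png',cv2.resize(np.hstack([a,b]),(800,333),interpolation=2))
E
```

```text
time: 34.95
tool_pos: [658.1, -68.2, 26.6]
tcp_rot: [3.139, -0.008, -0.022]
contact_force: [-0.9, -0.6, -0.2]
grip_width: 89.3
time: 35.95
tool_pos: [658.3, -68.2, 176.8]
tcp_rot: [3.138, -0.014, -0.022]
contact_force: [0.2, -0.7, -0.9]
grip_width: 91.8
time: 36.95
tool_pos: [510.4, -229.4, 170.1]
tcp_rot: [-3.141, -0.005, -0.017]
contact_force: [-0.3, 0.3, -0.3]
grip_width: 91.7
```

View pics/c9.png

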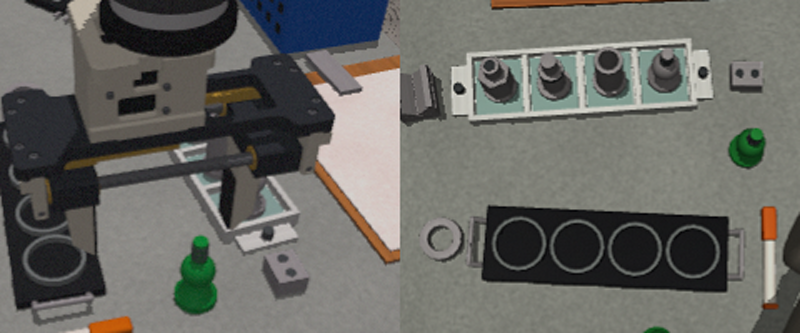

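Run:
```python
from h import *
c=np.array([648,27.5]);a=np.radians(4.7);R=np.array([[np.cos(a),-np.sin(a)],[np.sin(a),np.cos(a)]])
for n,x,y,z in[('hex',491,65,78),('shaft',549,61,86),('bush',608,58,76),('foot',667,57,82)]:
    p=plane('top',[(180+(x-400)/1.667,90+y/1.667)],z)[0];print(n,p.round(1),'pallet frame',(R.T@(p[:2]-c)).round(1))
b=cv2.imread('pics/top9.png')[105:170,215:365];cv2.imwrite('pics/c10.png',cv2.resize(b,None,fx=5,fy=5,interpolation=2))
```

```text
hex [641.1 121.4  78. ] pallet frame [ 0.8 94.2]
shaft [643.4  58.6  86. ] pallet frame [-2.  31.4]
bush [651.4  -3.6  76. ] pallet frame [  0.9 -31.3]
foot [651.2 -66.9  82. ] pallet frame [ -4.6 -94.3]
```

View pics/c10.png

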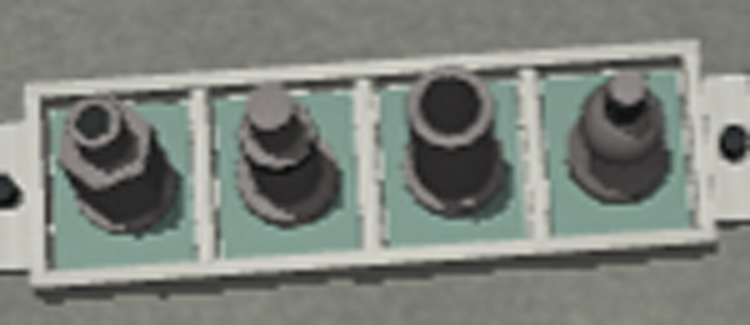

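Run:
```python
from h import *
f=lambda x,y,z:plane('top',[(215+x/5,105+y/5)],z)[0].round(1)
print('foot top',f(628,88,82),'ball',f(617,125,44),'flange',f(620,165,10))
print('bush top',f(450,106,76),'flange',f(455,178,10))
print('shaft top',f(273,105,86),'flange',f(288,187,10))
```

```text
foot top [654.2 -67.6  82. ] ball [654.1 -65.8  44. ] flange [650.3 -68.8  10. ]
bush top [648.8  -4.1  76. ] flange [644.1  -4.9  10. ]
shaft top [644.6  58.3  86. ] flange [639.6  59.6  10. ]
```

Parts are upright and centred (the top and flange centres line up equally well for all of them).

```bash
python3 -c "
from plant import bot
o=bot.get_obs();print(o['time'],o['contact_force']);print(bot.close_job())"
```

```text
37.05 [ 0.01441747 -0.1374894   0.39974466]
the job is handed in; nothing more can be done
None
```

All four parts are on the measuring pallet in rack order, left to right: hexagon fitting, stepped shaft, flanged bush, levelling foot. Each was lowered until the tool touched the floor at the expected height and then released. The job was handed in at 37 s, with the gripper open and clear of everything.

- **Last picture:** it shows all four upright, one per bay, with the rack empty. The part tops measure within about 5 mm of the bay centres. The levelling foot was the worst at 4.6 mm, and a closer look put it about 2 mm off.
- **Disagreements:** flange centres measured in the top view came out 4–5 mm nearer the robot than the tops, by about the same amount on all three parts I checked (not the hexagon fitting). I take that as an error in picking the half-hidden flanges, not tilt. The bush and levelling-foot grips read about 30.5 mm instead of 32 mm, but both lifted and set down normally.

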